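Find the objective's canister by its weight and hold it over the lens tissue

ROBOT

A 6-joint arm with a two-finger parallel gripper is mounted at the origin on a cart in front of the work surface, level with it; the furniture and walls round the work are solid. World frame = base frame: x ahead of the robot, y to its left, z up, the work surface at z = 0. Lengths are in m, angles in rad, forces in N, time in s.
With the tool pointing down it reaches from about 0.35 to 0.85 m from the base axis. Payload 8.1 kg.
Tool frame: the origin (TCP) lies midway between the tips of the shut fingers; the grasp point (between the pads) lies 19 mm behind it; z points along the fingers, y is the line along which they close (so a half turn about z gives the same grasp; the last joint's range is limited). The gripper opens to 85 mm and grips with 20 to 120 N. Pads are 22 mm wide; open, the fingers measure 114 mm over their backs; the gripper's body (76 mm by 85 mm) begins 54 mm behind the grasp point. The pads swing forward as they close: fully open they stand 13 mm farther back than shut.
Start: joints at [1.065, 0.13, 1.488, -0, 1.523, -0.085], TCP at [0.245, 0.548, 0.193] pointing down, gripper open.
Joint ranges: [-2.96, 2.96], [-0.89, 2.26], [0.02, 2.5], [-1.34, 4.48], [0, 2.73], [-2.66, 2.66]. Speed limits (rad/s): [2.39, 2.39, 2.79, 3.14, 3.14, 3.14].

INTERFACE

Orientations are given as a rotation vector (axis times angle).
In Python, from bench import env gives the robot as it stands. The module is installed in compiled form; this text tells all that it offers.
- The arm moves only by the tool apply_moves, never from a script. Its argument "motion" is one flat list of numbers, 5 for each row, row after row: the shift along the tool's x, y, z in mm, then the turn about the tool's z in degrees, then the gripper's target within -1 to 1 (shut at 1, half-way at 0, fully open at -1). In form: [dx, dy, dz, roll, claw, dx, dy, dz, roll, claw, ...]. A call has 1 to 12 rows; each row is the pose to reach, as a shift and turn from the pose commanded when the call began, along the tool's axes at that moment; what a row does not reach only later rows make up. A row lasts 1/12 s, in which the tool goes at most 41.7 mm and 7.16 degrees, less where a joint would pass 70% of its speed; a pose out of reach is approached as far as the arm can. A call with a gripper value outside its range is refused whole. The fingers move at their own pace and stop on an object; "newtons" is the grip in N (left out, the last holds). Time passes only in rows, so rows that repeat a pose let the fingers close. It gives the time, the measured TCP pose, the force, the opening and the grip force at its end, in the units of the state.
- env.state(): the state, without advancing time (a new reading comes with each control period).
- env.grab_frame(name): name is "side" or "top" or "wrist"; returns (picture, depth): 420x560x3 uint8, blue, green, red; 420x560 float32, m along the optical axis (not along the pixel's ray), 0 where there is no reading.
- env.get_calibration(name): a dict with "K" (3x3 intrinsics, pixels), "R" (3x3) and "t" (3): a world point X has camera coordinates R X + t; the wrist camera has in their place "hand_eye" (4x4, takes a point from camera to tool coordinates, whose origin is the TCP and whose axes are the flange's). Camera axes: x right, y down, z forward; pixel columns grow to the right and rows downward; lengths in m; the calibration is good to about 2 mm. A picture is of the moment at which its call begins: read the wrist's pose just before it. get_calibration takes no time and is no camera call.
- env.hand_in(): hands the job in; it is judged then, once.
The state is a dict: "time_s": time; "joint_pos": joint angles; "joint_vel": joint speeds; "joint_efforts": joint torques, N m; "tcp_pos": TCP position; "eef_rot": TCP orientation; "contact_force": force on the tool from outside, world axes, zero at the start; "moment": the same for the moment, N m; "finger_gap": finger opening in m; "grip_force": force on a finger pad.
Only numpy, scipy, OpenCV 4.12 (cv2) and the standard library are available. Lean on these libraries where they do the work, as an engineer would, in place of code of your own. Each camera call takes 0.05 s, during which the arm holds its last target. There are 200 camera calls.

TASK

Two objective canisters that look alike stand in the end wells of the wooden block; one holds an objective, the other is empty. Without opening them, lift the left one clear of the block, feel its weight and stand it fully back in its own well, then lift the right one clear and compare; squeeze the thin plastic gently, with a grip of no more than 20 N, and leave the eyepiece between them and the other small things undisturbed. Finish while holding the heavier canister upright, still gripped, about 10 cm above the middle of the lens-tissue booklet, with the lighter one standing fully down in its own well.

Things in the scene. Friction and masses are not known exactly. Their poses are not given: they have to be found in the camera images.
- block: Wooden block with three round wells in a row along its y axis, 64 (x) x 196 (y) x 29 mm high on rubber feet, fixed to the bench. Origin under its centre on the bench; +y is its left end as seen from the robot. Turned by up to 0.4 rad. Wells are 38 mm across, 16 mm deep, with a 2 mm chamfer, 66 mm apart; the middle one holds a spare eyepiece.
- well_left (a point): Centre of the floor of the left (+y) well, 13 mm above the bench, 16 mm below the block's top.
- well_right (a point): Centre of the floor of the right (-y) well, the same way.
- can_left_center (a point): Centre, half-way up, of the canister that starts in the left well: upright round can, black body 34 mm across, 46 mm high, under a fixed white ribbed lid 36 mm across; 64 mm high in all, z up through the lid. The two look the same. In its well its centre is 45 mm and its lid top 77 mm above the bench; the upper 48 mm stand clear of the block.
- can_right_center (a point): Centre, half-way up, of the canister that starts in the right well: upright round can, black body 34 mm across, 46 mm high, under a fixed white ribbed lid 36 mm across; 64 mm high in all, z up through the lid. The two look the same. In its well its centre is 45 mm and its lid top 77 mm above the bench; the upper 48 mm stand clear of the block.
- can_left: The left canister; origin at the centre of its underside. One canister weighs about 75 g (only a packing plug inside), the other about 270 g (an objective inside, which may rattle by 2 mm); which is which is unknown and changes.
- can_right: The right canister; origin at the centre of its underside. One canister weighs about 75 g (only a packing plug inside), the other about 270 g (an objective inside, which may rattle by 2 mm); which is which is unknown and changes.
- pad_top (a point): Middle of the top face of the lens-tissue booklet: flat, 78 x 105 mm, 11 mm thick, lying fixed on the bench to the left of the block.
- lens_tissue: The same booklet; origin under its centre on the bench, long side along its y axis.
- eyepiece_center (a point): Centre of the spare black eyepiece, 36 mm across, 43 mm high, standing in the middle well (top 56 mm above the bench): leave alone.
- oil_bottle_center (a point): Centre of a small dropper bottle, 28 mm across, 71 mm high: leave alone.
- coverslips_center (a point): Centre of a little box of cover glasses, 27 x 27 x 14 mm: leave alone.
- slides_center (a point): Centre of a carton of slides, 32 x 79 x 30 mm: leave alone.
Not all that is in view belongs to the job. What is shaped like the can_right but pink is not meant.

How it is judged:
On the way, in this order (a step that is already met when the one before it is completed fails the run):
1. the left canister is lifted clear of the block (z of can_left_center in the frame of block above 0.066 m and contact force between the fingers and can_left above 0.5 N and contact force between can_left and block below 0.05 N), for 0.2 s.
2. the left canister stands fully down in its own well again, let go (horizontal distance between can_left_center and well_left below 0.006 m and z of can_left_center in the frame of block below 0.049 m and angle between can_left_center's own z axis and vertical below 0.12 rad and contact force between the fingers and can_left below 0.1 N), for 0.1 s.
3. the right canister is lifted clear of the block (z of can_right_center in the frame of block above 0.066 m and contact force between the fingers and can_right above 0.5 N and contact force between can_right and block below 0.05 N), for 0.2 s.
At the end, for the whole second after the job is handed in: The heavier canister is gripped and still, upright within 0.2 rad, its underside 40 to 220 mm above the booklet and within 40 mm of its middle; the lighter one (under 1.4 N on the block) stands let go in its own well, within 6 mm of its middle and 4 mm of fully down (((horizontal distance between can_left_center and pad_top below 0.04 m and height (world z) of can_left_center between 0.083 and 0.263 m and angle between can_left_center's own z axis and vertical below 0.2 rad and contact force between the fingers and can_left above 0.5 N and linear speed of can_left below 0.03 m/s and contact force between can_left and lens_tissue below 0.05 N and contact force between can_left and block below 0.05 N and (horizontal distance between can_right_center and well_right below 0.006 m and z of can_right_center in the frame of block below 0.049 m and angle between can_right_center's own z axis and vertical below 0.12 rad and contact force between the fingers and can_right below 0.1 N) and contact force between can_right and block between 0.3 and 1.4 N) or (horizontal distance between can_right_center and pad_top below 0.04 m and height (world z) of can_right_center between 0.083 and 0.263 m and angle between can_right_center's own z axis and vertical below 0.2 rad and contact force between the fingers and can_right above 0.5 N and linear speed of can_right below 0.03 m/s and contact force between can_right and lens_tissue below 0.05 N and contact force between can_right and block below 0.05 N and (horizontal distance between can_left_center and well_left below 0.006 m and z of can_left_center in the frame of block below 0.049 m and angle between can_left_center's own z axis and vertical below 0.12 rad and contact force between the fingers and can_left below 0.1 N) and contact force between can_left and block between 0.3 and 1.4 N))); the arm keeps its last pose, push and grip.
It fails at once if a canister is squeezed too hard (more than 46 N in all between fingers and canister) (contact force between the fingers and can_left above 46 N or contact force between the fingers and can_right above 46 N).
It fails at once if the eyepiece or another small thing is moved by more than 20 mm (distance of any of eyepiece_center, oil_bottle_center, coverslips_center, slides_center from where it was at the start of the episode above 0.02 m).
It also fails if it takes over 58 s, if anything falls off the work surface, if the arm or the gripper's body presses on something with over 40 N, if the wrist force passes 120 N, or if a joint passes its speed limit or range.

## Working session

There is one attempt and no reset: what is moved stays moved. The work goes in short steps, Python scripts to look and compute and a tool call to move; the robot and the scene stay as the last step left them, time stands still between calls to the robot, and variables do not carry over. Pictures are saved under pics/ and viewed, at most 10 in all, crops included, and the job is handed in when it is done.

Besides the shell and the picture viewer there is one more tool, called after "Request:" by a JSON object that holds its "method" and its "body". apply_moves: Moves the arm, as the interface text tells. Its arguments: {"type":"object","properties":{"motion":{"type":"array"},"newtons":{"type":"number"}},"required":["motion"]}

```bash
mkdir -p pics; python3 - <<'E'
from bench import env
import cv2, numpy as np
s=env.state(); print(s)
for n in ("top","side"):
    im,d=env.grab_frame(n); cv2.imwrite(f"pics/{n}0.png",im); np.savez(f"{n}0.npz",im=im,d=d)
    print(n,env.get_calibration(n))
print(env.get_calibration("wrist"))
E
```

```text
{'time_s': 0.0, 'joint_pos': array([ 1.06460863e+00,  1.31195755e-01,  1.48929556e+00,  5.40498256e-06,
        1.52302432e+00, -8.54205662e-02]), 'joint_vel': array([ 0.00218304, -0.00076855, -0.00089841,  0.00027183,  0.00048515,
       -0.00014489]), 'joint_efforts': array([ 9.76983720e-04, -5.69421351e+01, -5.00540113e+01, -1.09736295e-04,
        1.53697422e-02,  1.56261990e-05]), 'tcp_pos': array([0.24475281, 0.54710672, 0.19161492]), 'eef_rot': array([-6.55956558e-01, -3.07176867e+00,  2.88643024e-03]), 'contact_force': array([-0.0996963 ,  0.13908736, -1.23164663]), 'moment': array([ 0.02853025, -0.01667184, -0.03574705]), 'grip_force': 0.0, 'finger_gap': 0.08534077891658969}
top {'K': array([[393.8812269 ,   0.        , 279.27928396],
       [  0.        , 393.8812269 , 207.37123074],
       [  0.        ,   0.        ,   1.        ]]), 'R': array([[-1.65684547e-02, -9.99859036e-01, -2.71920915e-03],
       [-9.91666903e-01,  1.67800806e-02, -1.27730900e-01],
       [ 1.27758523e-01,  5.80246087e-04, -9.91805134e-01]]), 't': array([-0.14792896,  0.61676988,  0.81523863])}
si
[... 182 characters left out ...]
903807, -0.47666471, -0.00910127],
       [-0.32711623, -0.5891418 , -0.73885513],
       [ 0.34682423,  0.65245896, -0.67380283]]), 't': array([-0.57732338,  0.14940305,  0.80730669])}
{'K': array([[342.87243161,   0.        , 278.30230587],
       [  0.        , 342.87243161, 206.72876407],
       [  0.        ,   0.        ,   1.        ]]), 'hand_eye': array([[-3.15220525e-04, -9.49128766e-01, -3.14888052e-01,
         8.13323490e-02],
       [ 9.99999757e-01, -1.03331614e-04, -6.89595683e-04,
         3.72013965e-04],
       [ 6.21977209e-04, -3.14888193e-01,  9.49128568e-01,
        -1.80103253e-01],
       [ 0.00000000e+00,  0.00000000e+00,  0.00000000e+00,
         1.00000000e+00]])}
```

View pics/top0.png

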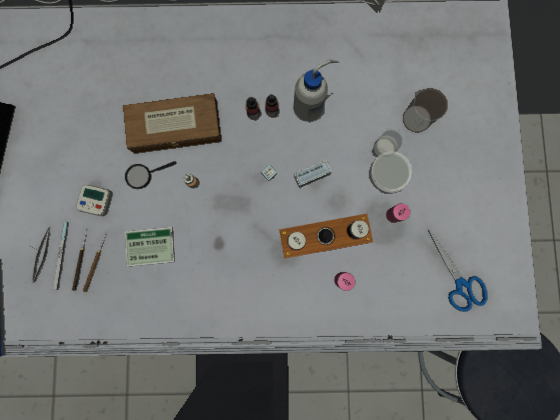

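View pics/side0.png

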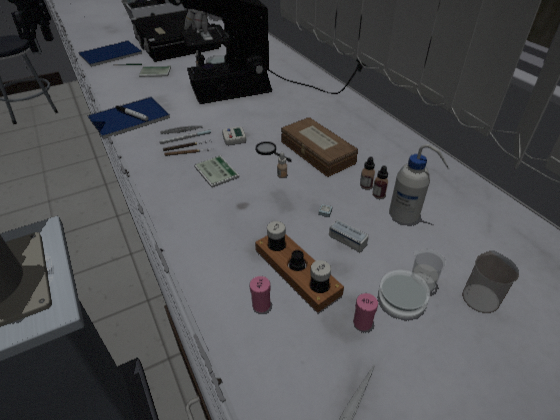

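The top view shows the block at about (326,235), with white lids at (297,241) and (360,230). The eyepiece is at (327,236) and the booklet at (150,246). Pink decoys are at (345,282) and (400,213).

```bash
cat > h.py <<'E'
import cv2, numpy as np
from bench import env
def ray(n,uv,z):
    c=env.get_calibration(n); C=-c["R"].T@c["t"]
    d=c["R"].T@np.linalg.inv(c["K"])@np.array([uv[0],uv[1],1.]); return C+d*(z-C[2])/d[2]
def proj(n,X):
    c=env.get_calibration(n); p=c["K"]@(c["R"]@np.asarray(X)+c["t"]); return p[:2]/p[2]
def blobs(m,amin=60):
    n,l,s,ce=cv2.connectedComponentsWithStats(m.astype(np.uint8))
    return [(l==i,s[i],ce[i]) for i in range(1,n) if s[i][4]>=amin]
E
python3 - <<'E'
from h import *
im=np.load("top0.npz")["im"]; d=np.load("top0.npz")["d"]; hsv=cv2.cvtColor(im,cv2.COLOR_BGR2HSV)
H,S,V=cv2.split(hsv)
m=(H>5)&(H<22)&(S>110)&(V>60); m[:, :270]=0; m[:,385:]=0; m[:205]=0;m[270:]=0
ys,xs=np.nonzero(m); P=np.array([ray("top",(u,v),0.029)[:2] for u,v in zip(xs,ys)])
r=cv2.minAreaRect(P.astype(np.float32)*1000); print("block",r)
reg=np.zeros_like(m); reg[212:260,275:380]=1
for b,s,c in blobs((V>130)&(S<70)&(reg>0),80):
    if s[4]<600:
        ys,xs=np.nonzero(b); (cc,rr)=cv2.minEnclosingCircle(np.stack([xs,ys],1).astype(np.float32)); print("lid",s,c,cc,rr,ray("top",cc,0.077),ray("top",c,0.077))
mm=np.zeros_like(m)
g=(H>40)&(H<95)&(S>40); g[:,:120]=0;g[:,180:]=0;g[:220]=0;g[272:]=0
ys,xs=np.nonzero(g); pr=cv2.minAreaRect(np.array([ray("top",(u,v),0.011)[:2]*1000 for u,v in zip(xs,ys)],np.float32)); print("pad",pr)
# depth-based: height map
c=env.get_calibration("top"); print("depth lids",d[241,297],d[230,360],d[246,150])
si=np.load("side0.npz")["im"]
h2=cv2.cvtColor(si,cv2.COLOR_BGR2HSV)
for box in ((222,245,262,292),(260,280,305,335)):
    w=np.zeros(si.shape[:2],bool); w[box[0]:box[1],box[2]:box[3]]=1
    for b,s,cc in blobs(w&(h2[...,2]>110)&(h2[...,1]<70),30): print("side lid",s,cc)
cv2.imwrite("pics/z.png",np.hstack([cv2.resize(im[205:270,270:385],None,fx=4,fy=4),cv2.resize(si[215:310,250:345],(380,260))])[:, :800])
E
```

```text
block ((552.2664794921875, -258.0355224609375), (62.78165817260742, 195.38693237304688), 9.355619430541992)
lid [352 221  17  16 190] [359.67894737 228.54210526] (359.6156921386719, 228.54959106445312) 8.40239429473877 [ 0.56262327 -0.32282873  0.077     ] [ 0.56263651 -0.32295947  0.077     ]
lid [289 232  17  17 200] [296.66  240.125] (296.6831970214844, 240.0572509765625) 8.383822441101074 [ 0.54116566 -0.19282925  0.077     ] [ 0.54102786 -0.19277861  0.077     ]
pad ((540.9190063476562, 133.24871826171875), (60.78670883178711, 97.8586654663086), 3.7881340980529785)
depth lids 0.8069994 0.81047475 0.87624663
side lid [262 222  30  17 309] [276.8381877  227.60517799]
side lid [311 260  24  15 233] [321.9527897  266.36051502]
```

View pics/z.png

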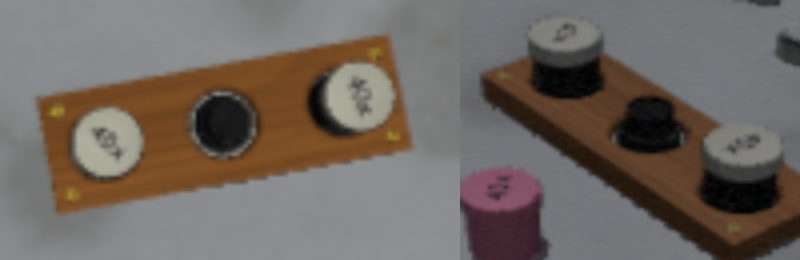

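```bash
cat >> h.py <<'E'
from scipy.spatial.transform import Rotation as Ro
def go(x,y,z,yaw=9.4):
    s=env.state(); R=Ro.from_rotvec(s["eef_rot"]).as_matrix()
    d=R.T@(np.array([x,y,z])-s["tcp_pos"])*1000
    cur=np.degrees(np.arctan2(R[1,1],R[0,1])); r=-(yaw-cur); r=(r+90)%180-90
    tilt=np.degrees(np.arccos(-R[2,2]))
    print("move",d.round(1),"roll",round(r,1),"tilt",round(tilt,2),"F",s["contact_force"].round(2),"t",s["time_s"])
E
python3 - <<'E'
from h import *
go(.541,-.193,.20)
print(ray("top",(149.5,246),.011))
E
```

```text
move [-572.7 -554.6   -7.4] roll 56.5 tilt 0.1 F [-0.44 -0.19 -0.25] t 0.1
[0.53641885 0.13079444 0.011     ]
```

Request:
{"method": "apply_moves", "body": {"motion": [-573, -555, -7, 56.5, -1, -573, -555, -7, 56.5, -1, -573, -555, -7, 56.5, -1, -573, -555, -7, 56.5, -1, -573, -555, -7, 56.5, -1, -573, -555, -7, 56.5, -1, -573, -555, -7, 56.5, -1, -573, -555, -7, 56.5, -1, -573, -555, -7, 56.5, -1, -573, -555, -7, 56.5, -1, -573, -555, -7, 56.5, -1, -573, -555, -7, 56.5, -1], "newtons": 20}}

```text
time_s: 1.1
tcp_pos: [0.4308, 0.0814, 0.197]
eef_rot: [2.032, 2.396, 0.0]
contact_force: [0.9, 1.0, 0.1]
finger_gap: 0.0854
grip_force: 0.0
```

```bash
python3 -c "
from h import *
print(env.state()['tcp_pos']);go(.541,-.193,.20)"
```

```text
[0.43083039 0.0814274  0.19695086]
move [-288.7   63.9   -3.1] roll -0.0 tilt 0.01 F [0.86 0.98 0.13] t 1.1
```

Request:
{"method": "apply_moves", "body": {"motion": [-288, 64, -3, 0, -1, -288, 64, -3, 0, -1, -288, 64, -3, 0, -1, -288, 64, -3, 0, -1, -288, 64, -3, 0, -1, -288, 64, -3, 0, -1, -288, 64, -3, 0, -1, -288, 64, -3, 0, -1, -288, 64, -3, 0, -1, -288, 64, -3, 0, -1, -288, 64, -3, 0, -1]}}

```text
time_s: 2.02
tcp_pos: [0.5406, -0.189, 0.1999]
eef_rot: [-2.031, -2.396, -0.0]
contact_force: [0.1, -0.1, 0.2]
finger_gap: 0.0853
grip_force: 0.0
```

```bash
python3 - <<'E'
from h import *
go(.541,-.193,.20)
s=env.state(); im,d=env.grab_frame("wrist"); cv2.imwrite("pics/w1.png",im)
np.savez("w1.npz",im=im,p=s["tcp_pos"],r=s["eef_rot"])
E
```

```text
move [-4.1 -0.2 -0.1] roll 0.0 tilt 0.04 F [ 0.13 -0.09  0.17] t 2.0167
```

View pics/w1.png

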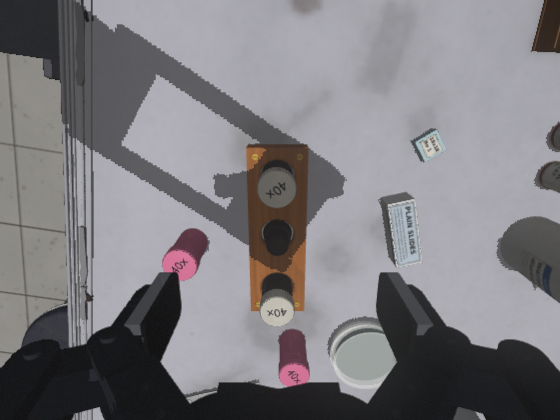

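The wrist view shows lids at (278,185) and (277,308), the eyepiece at (277,237), and the block running vertically, aligned with the fingers. I'll cast rays to check which is which.

```bash
cat >> h.py <<'E'
def wray(uv,z,p,r):
    c=env.get_calibration("wrist"); T=np.eye(4); T[:3,:3]=Ro.from_rotvec(r).as_matrix(); T[:3,3]=p
    M=T@c["hand_eye"]; C=M[:3,3]; d=M[:3,:3]@np.linalg.inv(c["K"])@np.array([uv[0],uv[1],1.]); return C+d*(z-C[2])/d[2]
def lids(f):
    D=np.load(f); im=D["im"]; hsv=cv2.cvtColor(im,cv2.COLOR_BGR2HSV); out=[]
    m=(hsv[...,2]>95)&(hsv[...,1]<60); m[:,:225]=0; m[:,330:]=0
    o=(hsv[...,0]>5)&(hsv[...,0]<22)&(hsv[...,1]>100)&(hsv[...,2]>50)
    for b,s,c in blobs(o,1500): 
        q=np.array([wray((u,v),.029,D["p"],D["r"])[:2]*1000 for v,u in zip(*np.nonzero(b))],np.float32); print("block",cv2.minAreaRect(q))
    return D,m
E
python3 - <<'E'
from h import *
D,m=lids("w1.npz"); 
for uv in ((278,185),(277,308)): print(wray(uv,.077,D["p"],D["r"]))
for b,s,c in blobs(m,300):
    if s[4]<4000: print(s,c)
E
```

```text
Traceback (most recent call last):
  File "h.py", line 26, in lids
    q=np.array([wray((u,v),.029,D["p"],D["r"])[:2]*1000 for v,u in zip(*np.nonzero(b))],np.float32); print("block",cv2.minAreaRect(q))
                ~~~~^^^^^^^^^^^^^^^^^^^^^^^^^^
  File "h.py", line 19, in wray
    c=env.get_calibration("wrist"); T=np.eye(4); T[:3,:3]=Ro.from_rotvec(r).as_matrix(); T[:3,3]=p
ValueError: time passes only in moves, steps and waits
```

```bash
sed -i 's/c=env.get_calibration("wrist"); T=/c=CW; T=/' h.py; sed -i '1a from bench import env\nCW=env.get_calibration("wrist")' h.py
python3 - <<'E'
from h import *
D,m=lids("w1.npz"); 
for uv in ((278,185),(277,308)): print(wray(uv,.077,D["p"],D["r"]))
for b,s,c in blobs(m,300):
    if s[4]<4000: print(s,c)
E
```

```text
block ((549.671875, -255.5870361328125), (62.906558990478516, 196.6456298828125), 9.410922050476074)
[ 0.53971332 -0.18737467  0.077     ]
[ 0.56011148 -0.316832    0.077     ]
[258 171  37  36 893] [276.32026876 188.70548712]
```

```bash
python3 -c "
from h import *
go(.5402,-.1919,.044)"
```

```text
move [ -3.1  -1.  156.2] roll 0.1 tilt 0.02 F [-0.42  0.05 -0.13] t 2.0667
```

Request:
{"method": "apply_moves", "body": {"motion": [-3, -1, 30, 0, -1, -3, -1, 60, 0, -1, -3, -1, 90, 0, -1, -3, -1, 105, 0, -1, -3, -1, 110, 0, -1, -3, -1, 110, 0, -1]}}

```text
time_s: 2.57
tcp_pos: [0.5394, -0.1917, 0.0889]
eef_rot: [-2.029, -2.396, 0.001]
contact_force: [-0.2, 0.7, 0.4]
finger_gap: 0.0856
grip_force: 0.0
```

```bash
python3 -c "
from h import *
go(.5402,-.1919,.044)"
```

```text
move [-0.4  0.9 44.9] roll 0.1 tilt 0.15 F [-0.19  0.73  0.36] t 2.5667
```

Request:
{"method": "apply_moves", "body": {"motion": [0, 1, 20, 0, -1, 0, 1, 40, 0, -1, 0, 1, 45, 0, -1, 0, 1, 45, 0, -0.5, 0, 1, 45, 0, -0.2, 0, 1, 45, 0, 0, 0, 1, 45, 0, 0, 0, 1, 45, 0, 0]}}

```text
time_s: 3.23
tcp_pos: [0.5423, -0.1936, 0.0465]
eef_rot: [2.031, 2.394, 0.001]
contact_force: [-0.3, -0.5, -0.5]
finger_gap: 0.0428
grip_force: 0.0
```

```bash
python3 -c "
from h import *
go(.5402,-.1919,.044)"
```

```text
move [ 2.  -1.8  2.5] roll -0.0 tilt 0.12 F [-0.28 -0.5  -0.45] t 3.2333
```

Request:
{"method": "apply_moves", "body": {"motion": [0, 0, 0, 0, 0.05, 0, 0, 0, 0, 0.1, 0, 0, 0, 0, 0.13, 0, 0, 0, 0, 0.16, 0, 0, 0, 0, 0.2, 0, 0, 0, 0, 0.25, 0, 0, 0, 0, 0.25], "newtons": 20}}

```text
time_s: 3.82
tcp_pos: [0.5414, -0.1932, 0.045]
eef_rot: [-2.032, -2.396, 0.0]
contact_force: [0.5, 0.3, 0.3]
finger_gap: 0.0322
grip_force: 0.0
```

```bash
python3 -c "
from h import *
go(.5402,-.1919,.044)"
```

```text
move [ 1.5 -0.9  1. ] roll -0.0 tilt 0.01 F [0.53 0.28 0.34] t 3.8167
```

```bash
python3 - <<'E'
from h import *
s,_=env.grab_frame("side"); w,_=env.grab_frame("wrist")
cv2.imwrite("pics/a.png",np.hstack([cv2.resize(s[150:320,200:380],(423,400)),cv2.resize(w[100:400,150:420],(360,400))]))
E
```

```text
(no output)
```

View pics/a.png

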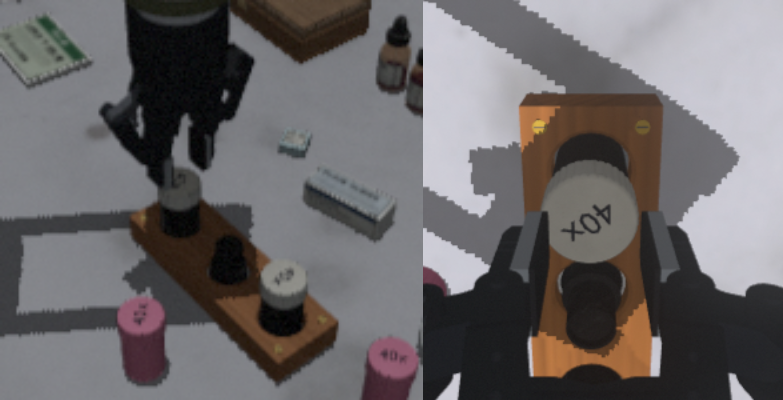

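```bash
python3 - <<'E'
from h import *
s=env.state(); R=Ro.from_rotvec(s["eef_rot"]).as_matrix()
X=wray((275,257.5),.077,s["tcp_pos"],s["eef_rot"]); print(X, R.T@(X-s["tcp_pos"])*1000, s["finger_gap"],s["grip_force"])
# where TCP & grasp point project in wrist
M=CW["hand_eye"]
for p in ((0,0,0),(0,0,-.019),(-.011,0,-.019),(.011,.017,-.019),(.011,.017,0),(.011,-.017,0)):
    q=np.linalg.inv(M)@np.array([*p,1]); k=CW["K"]@q[:3]; print(p,k[:2]/k[2], proj("side",s["tcp_pos"]+R@np.array(p)))
print(proj("side",[.5402,-.1919,.077]),s["joint_pos"])
E
```

```text
[ 0.53856852 -0.18695461  0.077     ] [  6.61639152  -1.76384198 -31.96541218] 0.031803389539228136 0.0
(0, 0, 0) [278.65843908 242.48881126] [276.80829606 237.96265709]
(0, 0, -0.019) [278.67188974 257.60873551] [276.6479179  231.33687242]
(-0.011, 0, -0.019) [278.67138929 276.2970715 ] [280.01577387 234.42100513]
(0.011, 0.017, -0.019) [311.96020563 238.17820071] [280.01586927 224.64625654]
(0.011, 0.017, 0) [308.83897534 224.59953394] [280.12303605 231.26304694]
(0.011, -0.017, 0) [248.48200222 224.60372592] [266.84050106 238.64708624]
[275.69783557 226.49909825] [-4.31960970e-01  1.81711418e-01  1.70935156e+00  1.24348429e-05
  1.25060414e+00 -5.95823132e-01]
```

The side and wrist views show the fingertips near lid-top level at side pixel (270,226), higher than the computed (267,239), with the can still seated. I'll check with depth.

```bash
python3 - <<'E'
from h import *
s=env.state(); R=Ro.from_rotvec(s["eef_rot"]).as_matrix(); p=s["tcp_pos"]
def cloud(n,im,d,box):
    v0,v1,u0,u1=box; v,u=np.mgrid[v0:v1,u0:u1]; z=d[v0:v1,u0:u1]
    K=CW["K"] if n=="wrist" else env.get_calibration(n)["K"]
    return np.stack([(u-K[0,2])*z/K[0,0],(v-K[1,2])*z/K[1,1],z],-1)
w,dw=env.grab_frame("wrist"); P=cloud("wrist",w,dw,(0,420,0,560))@CW["hand_eye"][:3,:3].T+CW["hand_eye"][:3,3]
np.savez("w2.npz",im=w,P=P)
print("lid tool",(P[257,275]*1000).round(1),"world",p+R@P[257,275],"depth",dw[257,275])
for uv in ((270,140),):print("block",p+R@P[uv[1],uv[0]])
for v in range(250,320,10):
    print(v,[tuple((P[v,u]*1000).round().astype(int)) for u in (225,235,240,320,325,335)])
c=env.get_calibration("side"); sd,ds=env.grab_frame("side"); Q=(cloud("side",sd,ds,(0,420,0,560))-c["t"])@c["R"]
for v in range(200,250,4): print(v,[tuple((Q[v,u]*1000).round().astype(int)) for u in (264,268,272,276,280,284,288)])
E
```

```text
lid tool [  6.5  -1.8 -31.2] world [ 0.53857791 -0.18705753  0.07626863] depth 0.16492364
block [ 0.52730328 -0.14270772 -0.00181368]
250 [(np.int64(-27), np.int64(-39), np.int64(46)), (np.int64(-13), np.int64(-28), np.int64(18)), (np.int64(9), np.int64(-19), np.int64(-28)), (np.int64(-13), np.int64(26), np.int64(17)), (np.int64(-13), np.int64(29), np.int64(17)), (np.int64(-27), np.int64(41), np.int64(46))]
260 [(np.int64(-35), np.int64(-39), np.int64(46)), (np.int64(12), np.int64(-19), np.int64(-44)), (np.int64(12), np.int64(-17), np.int64(-45)), (np.int64(12), np.int64(18), np.int64(-45)), (np.int64(11), np.int64(21), np.int64(-43)), (np.int64(-35), np.int64(41), np.int64(47))]
270 [(np.int64(12), np.int64(-22), np.int64(-53)), (np.int64(12), np.int64(-18), np.int64(-54)), (np.int64(11), np.int64(-16), np.int64(-53)), (np.int64(12), np.int64(17), np.int64(-54)), (np.int64(12), np.int64(19), np.int64(-54)), (np.int64(7), np.int64(25), np.int64(-46))]
280 [(np.int64(11), np.int64(-21), np.int64(-61)), (np.int64(11), np.int64(-17), np.int64(-60)), (np.int64(8), np.int64(-16), np.int64
[... 4623 characters left out ...]
, np.int64(-198), np.int64(32))]
244 [(np.int64(517), np.int64(-184), np.int64(31)), (np.int64(523), np.int64(-189), np.int64(32)), (np.int64(526), np.int64(-202), np.int64(44)), (np.int64(532), np.int64(-207), np.int64(45)), (np.int64(541), np.int64(-208), np.int64(41)), (np.int64(552), np.int64(-203), np.int64(31)), (np.int64(560), np.int64(-207), np.int64(30))]
248 [(np.int64(512), np.int64(-193), np.int64(31)), (np.int64(519), np.int64(-197), np.int64(30)), (np.int64(525), np.int64(-202), np.int64(32)), (np.int64(532), np.int64(-207), np.int64(34)), (np.int64(540), np.int64(-208), np.int64(30)), (np.int64(547), np.int64(-212), np.int64(30)), (np.int64(554), np.int64(-217), np.int64(32))]
```

```bash
python3 - <<'E'
from h import *
D=np.load("w2.npz"); P=D["P"]*1000; s=env.state(); R=Ro.from_rotvec(s["eef_rot"]).as_matrix()
hsv=cv2.cvtColor(D["im"],cv2.COLOR_BGR2HSV)
m=(abs(P[...,2]+31)<4)&(abs(P[...,1])<30)&(abs(P[...,0])<40)&(hsv[...,2]>90)
b=max(blobs(m,50),key=lambda b:b[1][4])[0]; q=P[b][:,:2].astype(np.float32)
print("lid tool circle",cv2.minEnclosingCircle(q),q.mean(0),P[b][:,2].mean(), "tcp",s["tcp_pos"])
f=(P[...,2]<-38)&(P[...,2]>-60)&(abs(P[...,1])<30)&(abs(P[...,0])<25)
for sg in(-1,1):
    q=P[f&(P[...,1]*sg>0)]; print("finger x",np.percentile(q[:,0],[1,50,99]),"y",np.percentile(abs(q[:,1]),[1,50,99]),"ztip",q[:,2].max())
E
```

```text
lid tool circle ((1.9657922983169556, -1.8780877590179443), 18.502899169921875) [ 3.5489058 -1.6760092] -30.84751216339713 tcp [ 0.54141888 -0.19320261  0.04509083]
finger x [-9.32792831  7.79687354 12.08782401] y [15.9717641  19.09109093 29.40116094] ztip -38.20789965789898
finger x [-9.70036065  7.74326867 12.13493489] y [15.81071267 18.97508735 29.21221246] ztip -38.17339703948855
```

The depth shows the real fingertips about 40 mm short of the reported TCP, above the lid. I'll open, go down 34 mm with a small sideways correction, and close gradually.

Request:
{"method": "apply_moves", "body": {"motion": [1, -2, 0, 0, -0.6, 1, -2, 0, 0, -0.6, 1, -2, 0, 0, -0.6, 1, -2, 12, 0, -0.6, 1, -2, 24, 0, -0.6, 1, -2, 34, 0, -0.6, 1, -2, 34, 0, -0.3, 1, -2, 34, 0, -0.1, 1, -2, 34, 0, 0, 1, -2, 34, 0, 0.05, 1, -2, 34, 0, 0.08, 1, -2, 34, 0, 0.1]}}

```text
time_s: 5.02
tcp_pos: [0.5398, -0.1928, 0.0117]
eef_rot: [2.031, 2.395, 0.0]
contact_force: [-0.3, -0.1, -0.7]
finger_gap: 0.0385
grip_force: 0.0
```

Request:
{"method": "apply_moves", "body": {"motion": [0, 0, 0, 0, 0.12, 0, 0, 0, 0, 0.14, 0, 0, 0, 0, 0.16, 0, 0, 0, 0, 0.18, 0, 0, 0, 0, 0.2, 0, 0, 0, 0, 0.22, 0, 0, 0, 0, 0.24, 0, 0, 0, 0, 0.26], "newtons": 20}}

```text
time_s: 5.68
tcp_pos: [0.5394, -0.1926, 0.0114]
eef_rot: [2.032, 2.396, -0.0]
contact_force: [-2.7, 0.6, 5.1]
finger_gap: 0.0356
grip_force: 19.8
```

```bash
python3 - <<'E'
from h import *
go(.5402,-.1919,.044); s=env.state(); print(s["tcp_pos"],s["contact_force"],s["moment"],s["finger_gap"],s["grip_force"])
E
```

```text
move [  0.6   0.9 -32.6] roll -0.0 tilt 0.02 F [-2.71  0.63  5.13] t 5.6833
[ 0.53937377 -0.19263336  0.01137633] [-2.70610712  0.62926617  5.12974788] [0.01662605 0.45112628 0.02483891] 0.03556964535295984 19.774295389652252
```

Request:
{"method": "apply_moves", "body": {"motion": [0, 0, -4, 0, 0.3, 0, 0, -10, 0, 0.3, 0, 0, -17, 0, 0.3, 0, 0, -24, 0, 0.3, 0, 0, -31, 0, 0.3, 0, 0, -37, 0, 0.3, 0, 0, -40, 0, 0.3, 0, 0, -40, 0, 0.3, 0, 0, -40, 0, 0.3, 0, 0, -40, 0, 0.3, 0, 0, -40, 0, 0.3, 0, 0, -40, 0, 0.3]}}

```text
time_s: 6.68
tcp_pos: [0.5389, -0.1924, 0.0506]
eef_rot: [-2.032, -2.395, 0.0]
contact_force: [-0.5, 0.0, -3.3]
finger_gap: 0.0351
grip_force: 20.4
```

```bash
python3 - <<'E'
from h import *
s=env.state(); print(s["tcp_pos"],s["contact_force"],s["moment"],s["finger_gap"],s["grip_force"])
F=[]
for i in range(3):
    im,d=env.grab_frame("side"); F.append(env.state()["contact_force"])
print(F); 
w,_=env.grab_frame("wrist"); cv2.imwrite("pics/b.png",np.hstack([cv2.resize(im[150:320,200:380],(423,400)),cv2.resize(w[100:400,150:420],(360,400))]))
E
```

```text
[ 0.53891161 -0.19237228  0.05056589] [-0.4669365   0.01157587 -3.32230288] [ 0.04837435 -0.0216152   0.0330785 ] 0.03512160419896859 20.403953790664673
[array([-0.62531886,  0.29281544, -3.32787499]), array([ 0.10054971,  0.6925446 , -2.71311624]), array([ 0.24290526, -0.26158525, -3.14317975])]
```

View pics/b.png

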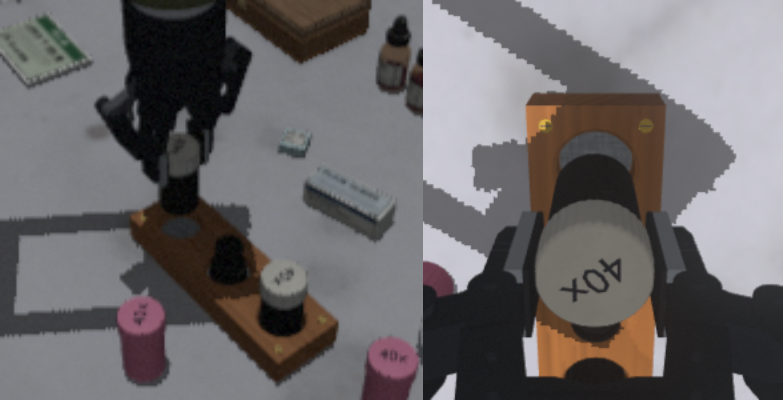

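The view shows the left can lifted straight, clear of its empty well, at about 3 N, so it is likely the heavy one. I'll lower it back and release.

Request:
{"method": "apply_moves", "body": {"motion": [0, 0, 6, 0, 0.3, 0, 0, 12, 0, 0.3, 0, 0, 18, 0, 0.3, 0, 0, 24, 0, 0.3, 0, 0, 29, 0, 0.3, 0, 0, 33, 0, 0.3, 0, 0, 36, 0, 0.3, 0, 0, 38, 0, 0.3, 0, 0, 40, 0, 0.3, 0, 0, 40, 0, 0.3]}}

```text
time_s: 7.72
tcp_pos: [0.5397, -0.1928, 0.0116]
eef_rot: [2.032, 2.395, 0.0]
contact_force: [-0.3, 0.3, -2.2]
finger_gap: 0.0356
grip_force: 20.4
```

```bash
python3 - <<'E'
from h import *
s=env.state(); print(s["tcp_pos"],s["contact_force"],s["moment"],s["finger_gap"],s["grip_force"])
E
```

```text
[ 0.53965931 -0.19280028  0.01155556] [-0.28324115  0.28860583 -2.16705915] [ 0.06515486  0.01460744 -0.01724465] 0.03558317065641378 20.425888895988464
```

Request:
{"method": "apply_moves", "body": {"motion": [0, 0, 1, 0, 0.2, 0, 0, 1, 0, 0.12, 0, 0, 1, 0, 0.05, 0, 0, 1, 0, -0.1, 0, 0, 1, 0, -0.3, 0, 0, 1, 0, -0.6, 0, 0, 1, 0, -0.6, 0, 0, -20, 0, -0.6, 0, 0, -50, 0, -0.6, 0, 0, -90, 0, -0.6, 0, 0, -115, 0, -0.6, 0, 0, -115, 0, -0.6]}}

```text
time_s: 8.72
tcp_pos: [0.5434, -0.1944, 0.1338]
eef_rot: [2.025, 2.388, 0.005]
contact_force: [0.5, -0.3, 1.3]
finger_gap: 0.0684
grip_force: 0.0
```

```bash
cat >> h.py <<'E'
def wlook(tag,zl=None):
    s=env.state(); R=Ro.from_rotvec(s["eef_rot"]).as_matrix()
    im,d=env.grab_frame("wrist"); v,u=np.mgrid[0:420,0:560]; K=CW["K"]
    P=np.stack([(u-K[0,2])*d/K[0,0],(v-K[1,2])*d/K[1,1],d],-1)@CW["hand_eye"][:3,:3].T+CW["hand_eye"][:3,3]
    W=P@R.T+s["tcp_pos"]; hsv=cv2.cvtColor(im,cv2.COLOR_BGR2HSV)
    m=(abs(W[...,2]-.077)<.006)&(hsv[...,2]>75)&(hsv[...,1]<80)&(W[...,0]<.61)
    for b,st,c in blobs(m,100):
        q=W[b][:,:2].astype(np.float32)*1000; (cc,r)=cv2.minEnclosingCircle(q)
        if r<30: print("lid",np.round(cc,1),round(r,1),"z",np.median(W[b][:,2]).round(4),"tool",(R.T@(np.array([cc[0]/1000,cc[1]/1000,.077])-s["tcp_pos"])*1000).round(1))
    print("tcp",s["tcp_pos"].round(4),"F",s["contact_force"].round(2),"t",s["time_s"]); cv2.imwrite(f"pics/{tag}.png",im)
E
python3 - <<'E'
from h import *
wlook("c"); go(.5614,-.3224,.125)
E
```

```text
lid [ 539.8 -192. ] 18.6 z 0.076 tool [ 3.2 -3.6 56.7]
lid [ 560.5 -321.5] 18.6 z 0.076 tool [-127.9   -4.3   57.6]
tcp [ 0.5434 -0.1944  0.1338] F [ 0.46 -0.31  1.34] t 8.7167
move [-130.    -1.9    6.1] roll -0.0 tilt 0.45 F [-0.4   0.23  0.19] t 8.7667
```

View pics/c.png

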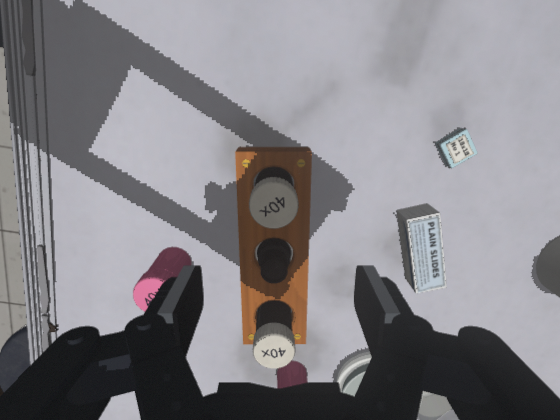

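Both lids read the same height in the wrist view, so the left can is seated and released. Next I'll move over the right can and check the clearance to the pink decoys.

```bash
python3 - <<'E'
from h import *
im=np.load("top0.npz")["im"]; hsv=cv2.cvtColor(im,cv2.COLOR_BGR2HSV)
for b,s,c in blobs((hsv[...,0]>150)&(hsv[...,1]>80)&(hsv[...,2]>100),60): print(s,ray("top",c,.06))
go(.5606,-.3225,.125)
E
```

```text
[393 204  17  17 216] [ 0.59834241 -0.41540003  0.06      ]
[337 273  18  18 235] [ 0.45534261 -0.29307905  0.06      ]
move [-130.    -2.7    6.1] roll -0.0 tilt 0.45 F [-0.4   0.23  0.19] t 8.7667
```

Request:
{"method": "apply_moves", "body": {"motion": [-130, -3, 6, 0, -0.6, -130, -3, 6, 0, -0.6, -130, -3, 6, 0, -0.6, -130, -3, 6, 0, -0.6, -130, -3, 6, 0, -0.6, -130, -3, 6, 0, -0.6, -130, -3, 6, 0, -0.6, -130, -3, 6, 0, -0.6]}}

```text
time_s: 9.43
tcp_pos: [0.5575, -0.3197, 0.1198]
eef_rot: [-2.03, -2.397, -0.0]
contact_force: [0.4, -0.2, -1.0]
finger_gap: 0.0682
grip_force: 0.0
```

```bash
python3 - <<'E'
from h import *
wlook("d"); go(.5606,-.3225,.0115)
E
```

```text
lid [ 539.6 -192.7] 18.2 z 0.076 tool [128.2   3.2  42.9]
lid [ 560.5 -322.1] 18.5 z 0.076 tool [-2.8  2.6 42.8]
tcp [ 0.5575 -0.3197  0.1198] F [ 0.41 -0.16 -0.98] t 9.4333
move [ -3.1   2.4 108.6] roll 0.1 tilt 0.01 F [-0.53  0.27  0.28] t 9.4833
```

Request:
{"method": "apply_moves", "body": {"motion": [-3, 2.5, 25, 0, -0.6, -3, 2.5, 50, 0, -0.6, -3, 2.5, 75, 0, -0.6, -3, 2.5, 95, 0, -0.6, -3, 2.5, 108, 0, -0.6, -3, 2.5, 108, 0, -0.6, -3, 2.5, 108, 0, -0.3, -3, 2.5, 108, 0, -0.1, -3, 2.5, 108, 0, 0, -3, 2.5, 108, 0, 0.05, -3, 2.5, 108, 0, 0.08, -3, 2.5, 108, 0, 0.1]}}

```text
time_s: 10.48
tcp_pos: [0.5609, -0.3242, 0.0129]
eef_rot: [2.031, 2.395, 0.0]
contact_force: [-0.2, 0.3, 0.9]
finger_gap: 0.0387
grip_force: 0.0
```

Request:
{"method": "apply_moves", "body": {"motion": [0, 0, 0, 0, 0.12, 0, 0, 0, 0, 0.14, 0, 0, 0, 0, 0.16, 0, 0, 0, 0, 0.18, 0, 0, 0, 0, 0.2, 0, 0, 0, 0, 0.22, 0, 0, 0, 0, 0.24, 0, 0, 0, 0, 0.26], "newtons": 20}}

```text
time_s: 11.15
tcp_pos: [0.5607, -0.3239, 0.0123]
eef_rot: [2.032, 2.395, 0.0]
contact_force: [1.4, -0.3, 3.6]
finger_gap: 0.035
grip_force: 19.8
```

Request:
{"method": "apply_moves", "body": {"motion": [0, 0, -4, 0, 0.3, 0, 0, -10, 0, 0.3, 0, 0, -17, 0, 0.3, 0, 0, -24, 0, 0.3, 0, 0, -31, 0, 0.3, 0, 0, -37, 0, 0.3, 0, 0, -40, 0, 0.3, 0, 0, -40, 0, 0.3, 0, 0, -40, 0, 0.3, 0, 0, -40, 0, 0.3, 0, 0, -40, 0, 0.3, 0, 0, -40, 0, 0.3]}}

```text
time_s: 12.15
tcp_pos: [0.5601, -0.3236, 0.0515]
eef_rot: [-2.031, -2.395, 0.0]
contact_force: [0.7, 0.8, -1.1]
finger_gap: 0.0353
grip_force: 20.1
```

```bash
python3 - <<'E'
from h import *
F=[]
for i in range(6):
    im,d=env.grab_frame("side"); F.append(env.state()["contact_force"])
print(np.mean(F,0),np.std(F,0),env.state()["tcp_pos"],env.state()["grip_force"]); 
w,_=env.grab_frame("wrist"); cv2.imwrite("pics/e.png",np.hstack([cv2.resize(im[150:320,200:380],(423,400)),cv2.resize(w[100:400,150:420],(360,400))]))
E
```

```text
[ 0.34870107 -0.25953147 -0.66745878] [0.30094332 0.57521692 0.489643  ] [ 0.56045577 -0.32379695  0.05200369] 20.056728422641754
```

View pics/e.png

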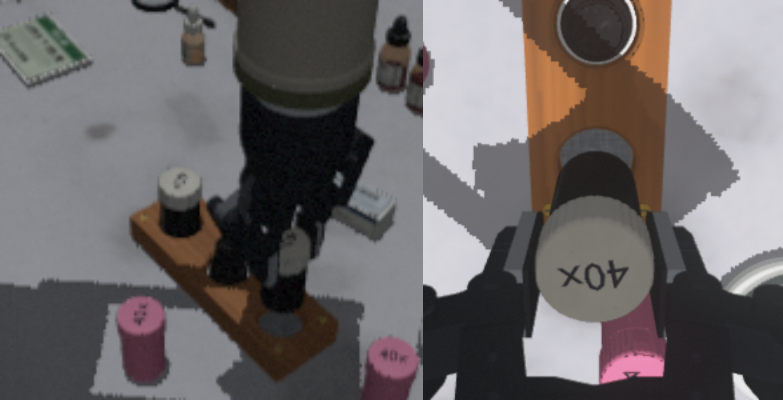

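The right can is lifted clear, at 0.7 N against about 3.1 N for the left, so the left one is heavier. I'll put the right one back.

Request:
{"method": "apply_moves", "body": {"motion": [0, 0, 6, 0, 0.3, 0, 0, 12, 0, 0.3, 0, 0, 18, 0, 0.3, 0, 0, 24, 0, 0.3, 0, 0, 29, 0, 0.3, 0, 0, 33, 0, 0.3, 0, 0, 36, 0, 0.3, 0, 0, 38, 0, 0.3, 0, 0, 40, 0, 0.3, 0, 0, 40.5, 0, 0.3, 0, 0, 40.5, 0, 0.3]}}

```text
time_s: 13.42
tcp_pos: [0.5609, -0.3242, 0.0123]
eef_rot: [2.031, 2.395, 0.0]
contact_force: [-1.6, -0.3, 2.8]
finger_gap: 0.0353
grip_force: 20.3
```

Request:
{"method": "apply_moves", "body": {"motion": [0, 0, 0.5, 0, 0.2, 0, 0, 0.5, 0, 0.12, 0, 0, 0.5, 0, 0.05, 0, 0, 0.5, 0, -0.1, 0, 0, 0.5, 0, -0.3, 0, 0, 0.5, 0, -0.6, 0, 0, 0.5, 0, -0.6, 0, 0, -20, 0, -0.6, 0, 0, -50, 0, -0.6, 0, 0, -90, 0, -0.6, 0, 0, -112, 0, -0.6, 0, 0, -112, 0, -0.6]}}

```text
time_s: 14.42
tcp_pos: [0.5641, -0.3263, 0.1315]
eef_rot: [2.025, 2.387, 0.002]
contact_force: [0.3, -0.1, 1.2]
finger_gap: 0.0683
grip_force: 0.0
```

Request:
{"method": "apply_moves", "body": {"motion": [130, 0, 0, 0, -0.6, 130, 0, 0, 0, -0.6, 130, 0, 0, 0, -0.6, 130, 0, 0, 0, -0.6, 130, 0, 0, 0, -0.6, 130, 0, 0, 0, -0.6, 130, 0, 0, 0, -0.6, 130, 0, 0, 0, -0.6]}}

```text
time_s: 15.08
tcp_pos: [0.5394, -0.1969, 0.1235]
eef_rot: [2.034, 2.394, -0.0]
contact_force: [-0.8, 0.5, -0.6]
finger_gap: 0.0685
grip_force: 0.0
```

```bash
python3 - <<'E'
from h import *
wlook("f"); go(.5397,-.1928,.0115)
E
```

```text
lid [ 539.4 -192.1] 18.6 z 0.0759 tool [ 4.8  0.7 46.5]
lid [ 560.8 -321.7] 18.7 z 0.076 tool [-126.6    0.8   46.6]
tcp [ 0.5394 -0.1969  0.1235] F [-0.84  0.54 -0.56] t 15.0833
move [  4.   1. 112.] roll -0.1 tilt 0.01 F [ 0.43  0.81 -1.17] t 15.1333
```

View pics/f.png

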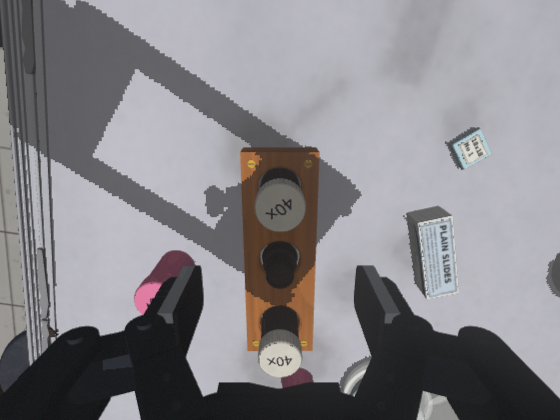

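Both cans stand seated (lid z 76 mm, 132 mm apart), with lids at (280,203) and (280,353). Now I'll re-grasp the left one.

Request:
{"method": "apply_moves", "body": {"motion": [4, 0.5, 25, 0, -0.6, 4, 0.5, 50, 0, -0.6, 4, 0.5, 75, 0, -0.6, 4, 0.5, 98, 0, -0.6, 4, 0.5, 111, 0, -0.6, 4, 0.5, 111, 0, -0.6, 4, 0.5, 111, 0, -0.3, 4, 0.5, 111, 0, -0.1, 4, 0.5, 111, 0, 0, 4, 0.5, 111, 0, 0.05, 4, 0.5, 111, 0, 0.08, 4, 0.5, 111, 0, 0.1]}}

```text
time_s: 16.13
tcp_pos: [0.5397, -0.1918, 0.0134]
eef_rot: [2.031, 2.395, 0.001]
contact_force: [0.1, 0.1, 1.4]
finger_gap: 0.0384
grip_force: 0.0
```

Request:
{"method": "apply_moves", "body": {"motion": [0, 0, 0, 0, 0.12, 0, 0, 0, 0, 0.14, 0, 0, 0, 0, 0.16, 0, 0, 0, 0, 0.18, 0, 0, 0, 0, 0.2, 0, 0, 0, 0, 0.22, 0, 0, 0, 0, 0.24, 0, 0, 0, 0, 0.26], "newtons": 20}}

```text
time_s: 16.8
tcp_pos: [0.5394, -0.1916, 0.0129]
eef_rot: [2.032, 2.395, 0.0]
contact_force: [1.3, 0.9, 3.4]
finger_gap: 0.0351
grip_force: 19.8
```

Request:
{"method": "apply_moves", "body": {"motion": [0, 0, -4, 0, 0.3, 0, 0, -12, 0, 0.3, 0, 0, -20, 0, 0.3, 0, 0, -30, 0, 0.3, 0, 0, -42, 0, 0.3, 0, 0, -55, 0, 0.3, 0, 0, -70, 0, 0.3, 0, 0, -83, 0, 0.3, 0, 0, -92, 0, 0.3, 0, 0, -98, 0, 0.3, 0, 0, -98, 0, 0.3, 0, 0, -98, 0, 0.3]}}

```text
time_s: 17.8
tcp_pos: [0.5392, -0.1916, 0.1107]
eef_rot: [2.032, 2.396, 0.0]
contact_force: [0.0, 0.2, -3.3]
finger_gap: 0.0351
grip_force: 20.5
```

```bash
python3 - <<'E'
from h import *
s=env.state(); print(s["finger_gap"],s["grip_force"],s["tcp_pos"])
go(.5375,.132,.111)
E
```

```text
0.035142475322275664 20.519331693649292 [ 0.53917654 -0.19157808  0.11070885]
move [ 3.195e+02  5.110e+01 -3.000e-01] roll -0.0 tilt 0.02 F [ 0.03  0.22 -3.3 ] t 17.8
```

Request:
{"method": "apply_moves", "body": {"motion": [5, 1, 0, 0, 0.3, 15, 2.5, 0, 0, 0.3, 30, 5, 0, 0, 0.3, 48, 8, 0, 0, 0.3, 66, 10.5, 0, 0, 0.3, 84, 13.5, 0, 0, 0.3, 102, 16, 0, 0, 0.3, 120, 19, 0, 0, 0.3, 138, 22, 0, 0, 0.3, 153, 24.5, 0, 0, 0.3, 163, 26, 0, 0, 0.3, 167, 27, 0, 0, 0.3]}}

```text
time_s: 18.8
tcp_pos: [0.5379, -0.0199, 0.1101]
eef_rot: [-2.029, -2.397, 0.0]
contact_force: [0.6, -0.1, -2.4]
finger_gap: 0.0353
grip_force: 20.5
```

Request:
{"method": "apply_moves", "body": {"motion": [5, 1, 0, 0, 0.3, 15, 2.5, 0, 0, 0.3, 30, 5, 0, 0, 0.3, 48, 8, 0, 0, 0.3, 66, 10.5, 0, 0, 0.3, 84, 13.5, 0, 0, 0.3, 102, 16, 0, 0, 0.3, 120, 19, 0, 0, 0.3, 135, 21.5, 0, 0, 0.3, 145, 23, 0, 0, 0.3, 151, 24, 0, 0, 0.3, 153, 24, 0, 0, 0.3]}}

```text
time_s: 19.8
tcp_pos: [0.5372, 0.1331, 0.1105]
eef_rot: [-2.032, -2.396, 0.0]
contact_force: [0.0, -0.6, -3.1]
finger_gap: 0.035
grip_force: 20.5
```

Request:
{"method": "apply_moves", "body": {"motion": [0, 0, 0, 0, 0.3, 0, 0, 0, 0, 0.3, 0, 0, 0, 0, 0.3, 0, 0, 0, 0, 0.3, 0, 0, 0, 0, 0.3]}}

```text
time_s: 20.22
tcp_pos: [0.5373, 0.1319, 0.1106]
eef_rot: [2.033, 2.395, -0.0]
contact_force: [0.8, 0.4, -2.5]
finger_gap: 0.0356
grip_force: 20.5
```

```bash
python3 - <<'E'
from h import *
t,_=env.grab_frame("top"); s,_=env.grab_frame("side"); w,_=env.grab_frame("wrist")
cv2.imwrite("pics/g.png",np.hstack([cv2.resize(s[80:320,160:400],(400,400)),cv2.resize(w,(400,400))]))
q=env.state(); go(.5375,.132,.111); print(q["grip_force"],q["tcp_pos"])
E
```

```text
move [-0.3  0.2 -0.4] roll -0.0 tilt 0.0 F [-0.12  0.17 -1.99] t 20.3667
20.47207474708557 [0.5372481  0.13221954 0.11060111]
```

View pics/g.png

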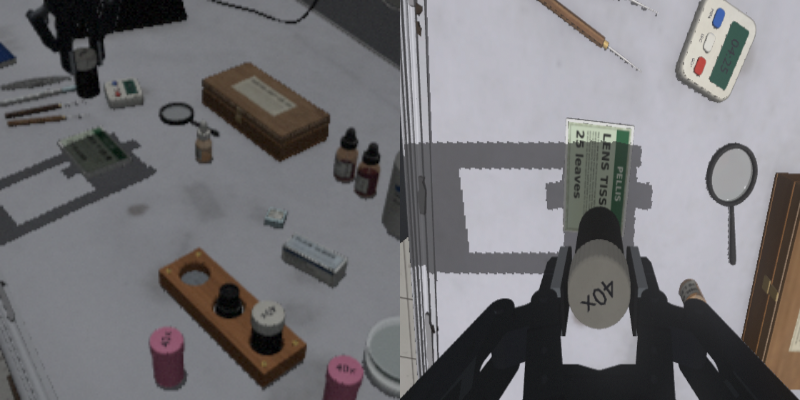

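The heavy can is held upright above the booklet, the right can stands in its well, and the eyepiece and other small things are where they were.

```bash
python3 -c "
from bench import env
print(env.hand_in())"
```

```text
the job is handed in; nothing more can be done
None
```

I handed the job in at about 20 s; no verdict came back. The left canister is the heavier (about 3.1 N against 0.7 N) and is held upright about 10 cm above the middle of the booklet at a 20 N grip setting (pad readings up to 20.5 N), and the lighter right one stands back in its own well.

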